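Dip the oil of the bench vial crimper

ROBOT

A 7-joint arm with a two-finger parallel gripper is mounted at the origin on a cart in front of the work surface, level with it; the furniture and walls round the work are solid. World frame = base frame: x ahead of the robot, y to its left, z up, the work surface at z = 0. Lengths are in m, angles in rad, forces in N, time in s.
With the tool pointing down it reaches from about 0.4 to 0.85 m from the base axis. Payload 4.5 kg.
Tool frame: the origin (TCP) lies between the finger pads, 19 mm behind the fingertips; this is the grasp point; z points along the fingers, y is the line along which they close (so a half turn about z gives the same grasp; the last joint's range is limited). The gripper opens to 88 mm and grips with 3 to 60 N. Pads are 18 mm wide; open, the fingers measure 123 mm over their backs; the gripper's body (75 mm by 187 mm) begins 45 mm behind the grasp point.
Start: joints at [-1.098, 0.689, -0.195, 1.565, 0.157, 0.902, -0.215], TCP at [0.266, 0.566, 0.257] pointing down, gripper open.
Joint ranges: [-3.01, 3.01], [-0.46, 2.08], [-1.47, 1.51], [0.13, 2.56], [-1, 4.14], [0.04, 2.09], [-2.66, 2.66]. Speed limits (rad/s): [2.57, 2.57, 3.14, 3.14, 3.14, 3.14, 3.14].

INTERFACE

Orientations are given as a unit quaternion [x, y, z, w].
In Python, from plant import r gives the robot as it stands.
- The arm moves only by the tool play_rows, never from a script. Its arguments are lists of equal length, an entry for each row: "translation": the shift along the tool's x, y, z in m, a list of three; "delta_rot": the turn, a rotation vector about the tool's x, y, z in degrees, a list of three; "grip": the opening, from -1 (shut) to 1 (fully open). In form: {"translation": [[x, y, z], ...], "delta_rot": [[rx, ry, rz], ...], "grip": [grip, ...]}. A call has 1 to 20 rows; each row shifts and turns the commanded pose from where the row before left it, along the tool's axes as they then stand; what a row does not reach is not made up. A row lasts 1/8 s, in which the tool goes at most 62.5 mm and 10.7 degrees, less where a joint would pass 70% of its speed; a pose out of reach is approached as far as the arm can. A call with a gripper value outside its range is refused whole. The fingers move at their own pace and stop on an object; "squeeze" is the grip in N (left out, the last holds). Time passes only in rows, so rows that do not move let the fingers close. It gives the time, the measured TCP pose, the force, the opening and the grip force at its end, in the units of the state.
- r.get_state(): the state, without advancing time (a new reading comes with each control period).
- r.snapshot(name): name is "side" or "top"; returns the picture (480x640x3 uint8, blue, green, red); there is no depth.
- r.get_calibration(name): a dict with "intrinsics" (3x3 intrinsics, pixels), "k1" (the pictures are not rectified: a ray, as slopes to the right and down, at radius r is drawn at 1 + k1 r^2 times it, then the intrinsics apply), "eye" and "rotation" of the camera in the world. Camera axes: x right, y up, looking along -z (the intrinsics and any distortion apply to the point x, -y, -z); pixel columns grow to the right and rows downward; lengths in m; the calibration is good to about 2 mm. A picture is of the moment at which its call begins. get_calibration takes no time and is no camera call.
- r.finish_job(): hands the job in; it is judged then, once.
Trained networks look in the newest picture that a camera, given by its name, has taken for a name from the list of things; names that differ only in an ending like _2 or _b are one class to them, and where a whole thing is asked for, a point or a joint stands for the part that bears it (a point fixed in the world has none). Each returns a list of dicts, best first, with "confidence" (0 to 1); they miss things now and then, are a little off and sometimes report something else, mostly with a low value. They report only what shows in the picture. A call takes as long as a camera call.
- r.look_for(camera, target): "point" ([x, y, z] in m, in world coordinates, good to about 4 mm: the middle of the surface that is visible of it).
- r.silhouettes(camera, target): "pixels" (480x640 bool, what is visible of it).
The state is a dict: "clock": time; "q": joint angles; "qd": joint speeds; "joint_torque": joint torques, N m; "tool_pos": TCP position; "eef_rot": TCP orientation; "contact_force": force on the tool from outside, world axes, zero at the start; "moment": the same for the moment, N m; "opening": opening from 0.0 (shut) to 1.0 (fully open); "finger_force": force on a finger pad.
Only numpy, scipy, OpenCV 4.12 (cv2) and the standard library are available. Lean on these libraries where they do the work, as an engineer would, in place of code of your own. Each camera call takes 0.05 s, during which the arm holds its last target. There are 200 camera calls.

TASK

Check the oil in the bench vial crimper: push its release treadle all the way down to the stop and let it come back up, so that the oil runs back to the tank. Then take the wiped dipstick from its stand, lower it into the filler tube of the oil reservoir until its collar rests on the rim, and draw it straight out again, leaving the vials and cartons where they stand. Finish still holding it by its grip, without letting go or putting it down: keep the rod level and clear of everything, its tip over the middle of the kidney dish, so that the oil mark can be read.

Things in the scene. Friction and masses are not known exactly. Their poses are not given: they have to be found in the camera images.
- crimper: bench vial crimper fixed to the table: white housing 165x155 mm, 91 mm high, crimping head on a column at its back up to 345 mm high; an aluminium oil reservoir (72 mm across, 88 mm high) at its right front corner, the treadle in front. Origin on the table under its middle; x points to its back (away from the robot at yaw 0), y to its left; turned by up to 0.25 rad either way
- tube_mouth (a point): centre of the rim of the filler tube, on top of the oil reservoir, 112 mm above the table; the tube is upright, outer rim 31 mm across, flared mouth 23 mm across narrowing within 11 mm to a bore of 13 mm, 90 mm deep below the rim. Axes as the crimper's
- treadle (a joint): angle of the spring release treadle, rad: 0 up at rest, 0.30 fully down on its stop. It springs back by itself; about 1.5 N on the pad starts it and about 7 N holds it at the stop. Its hinge axle lies level across the crimper (along its y), 84 mm behind the pad's middle and 48 mm above the table
- treadle_pad (a point): middle of the top of the treadle's rubber pad (48 mm by 58 mm), 78 mm above the table at rest, about 52 mm at the stop; it moves down and a few mm outward as the treadle goes down. Axes as the crimper's at rest (z up)
- stand: grey plastic holder fixed to the table: round foot 74 mm across with one upright tube 27 mm across and 110 mm high, open at the top (bore 18 mm), in which the dipstick hangs by its collar. Origin on the table under its middle
- dipstick: the loose dipstick, about 50 to 85 g: steel rod 8 mm across and 85 mm long below a steel collar (32 mm across, 6 mm thick), and above the collar a round black grip 17 mm across that ends 68 mm above the collar's underside. Origin on the axis at the underside of the collar; z points along the rod from tip to grip, up while it hangs in the stand
- dipstick_tip (a point): free end of the rod, 85 mm below the collar's underside (pointed: 4 mm across at the end)
- dipstick_grip (a point): middle of the black grip, on the axis, 37 mm above the collar's underside
- dish: bean-shaped steel kidney dish fixed to the table, 170x85 mm, 34 mm high, open at the top. Origin on the table under its middle; x along its length. Dish and stand may change places
- vial_a: glass vial, 26 mm across, 53 mm high, a bystander; origin under its middle
- vial_b: glass vial, 26 mm across, 53 mm high, a bystander; origin under its middle
- vial_c: glass vial, 22 mm across, 47 mm high, a bystander; origin under its middle
- carton: medicine carton, 95x46x28 mm, a bystander; origin under its middle

How it is judged:
By the outcome, as a careful person would: the job done as asked, in the order asked, and still so for the second after the job is handed in, while the arm keeps its last pose, push and grip.
It also fails if it takes over 72 s, if anything falls off the work surface, if the arm or the gripper's body presses on something with over 40 N, if the wrist force passes 120 N, or if a joint passes its speed limit or range.

## Working session

There is one attempt and no reset: what is moved stays moved. The work goes in short steps, Python scripts to look and compute and a tool call to move; the robot and the scene stay as the last step left them, time stands still between calls to the robot, and variables do not carry over. Pictures are saved under pics/ and viewed, at most 13 in all, crops included, and the job is handed in when it is done.

Besides the shell and the picture viewer there is one more tool, called after "Call:" as name(argument=value, ...) on one line, values as JSON. play_rows: Moves the arm, as the interface text tells. Its arguments: {"type":"object","properties":{"translation":{"type":"array","items":{"type":"array","items":{"type":"number"}}},"delta_rot":{"type":"array","items":{"type":"array","items":{"type":"number"}}},"grip":{"type":"array","items":{"type":"number"}},"squeeze":{"type":"number"}},"required":["translation","delta_rot","grip"]}

```bash
mkdir -p pics; ls
python3 - <<'E'
from plant import r
import cv2,numpy as np
s=r.get_state();print({k:np.round(v,3).tolist() for k,v in s.items()})
for n in("side","top"):
    cv2.imwrite(f"pics/{n}0.png",r.snapshot(n)); c=r.get_calibration(n);print(n,c)
    for t in("crimper","tube_mouth","treadle_pad","stand","dipstick","dipstick_grip","dish","vial_a","carton"):
        print(t,[(np.round(d["point"],3).tolist(),round(d["confidence"],2)) for d in r.look_for(n,t)][:4])
E
```

```text
pics
{'clock': 0.0, 'q': [-1.098, 0.69, -0.194, 1.566, 0.157, 0.903, -0.215], 'qd': [-0.002, -0.001, -0.0, 0.0, 0.001, -0.003, -0.001], 'joint_torque': [-0.002, -52.756, -1.268, -15.343, -0.053, 0.006, 0.0], 'tool_pos': [0.265, 0.565, 0.257], 'eef_rot': [0.218, 0.976, -0.001, -0.0], 'contact_force': [0.404, -0.512, -0.968], 'moment': [-0.037, 0.034, 0.018], 'finger_force': 0.0, 'opening': 1.0}
side {'intrinsics': array([[589.86586021,   0.        , 322.1119123 ],
       [  0.        , 589.86586021, 240.08971657],
       [  0.        ,   0.        ,   1.        ]]), 'k1': 0.006201531417536513, 'eye': array([ 0.24717423, -0.96342527,  0.55260852]), 'rotation': array([ 0.54090412, -0.0911888 , -0.14787648,  0.82294586])}
crimper [([0.672, 0.187, 0.093], 0.83)]
tube_mouth [([0.67, 0.187, 0.088], 0.55)]
treadle_pad [([0.554, 0.234, 0.062], 0.82)]
stand [([0.466, -0.312, 0.012], 0.9)]
dipstick [([0.471, -0.307, 0.138], 0.71)]
dipstick_grip [([0.47, -0.311, 0.14], 0.63), ([0.463, -0.314, 0.013], 0.42)]
dish [([0.511, -0.13, 0.019], 0.8), ([0.466, -0.31, 0.013], 0.24)]
vial_a [([0.716, -0.08
[... 154 characters left out ...]
top {'intrinsics': array([[475.52196499,   0.        , 321.9982148 ],
       [  0.        , 475.52196499, 244.72774382],
       [  0.        ,   0.        ,   1.        ]]), 'k1': -0.0018897303883293952, 'eye': array([ 0.48904021, -0.04123284,  0.94474664]), 'rotation': array([-0.04884542,  0.0338207 ,  0.71215331, -0.69950551])}
crimper [([0.663, 0.202, 0.09], 0.94)]
tube_mouth [([0.667, 0.202, 0.088], 0.96)]
treadle_pad [([0.543, 0.242, 0.08], 0.92)]
stand []
dipstick [([0.467, -0.294, 0.132], 0.59)]
dipstick_grip [([0.473, -0.294, 0.126], 0.64)]
dish [([0.52, -0.146, 0.0], 0.78)]
vial_a [([0.747, -0.052, 0.034], 0.65), ([0.719, -0.067, 0.033], 0.6)]
carton [([0.712, -0.221, 0.029], 0.76)]
```

View pics/side0.png

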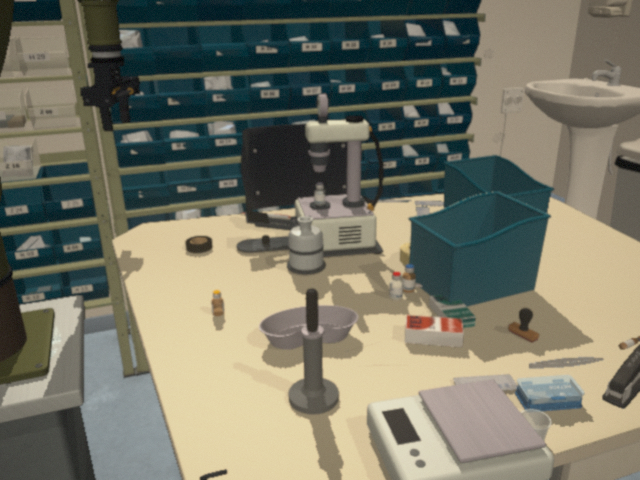

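View pics/top0.png

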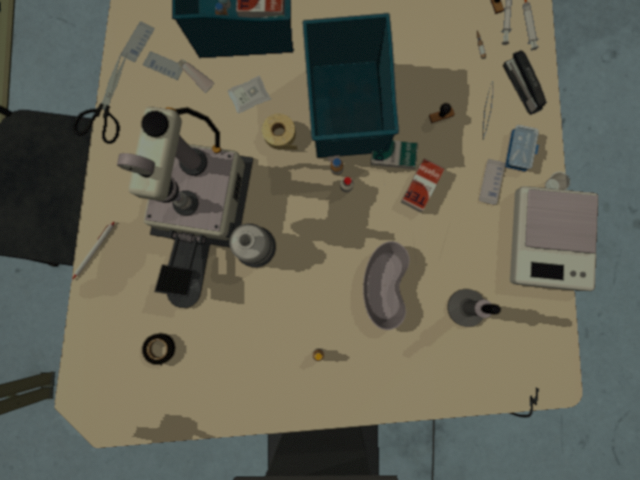

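Side view: the dipstick stands at (313,310), reservoir at (305,240), dish at (310,325). In the top view the reservoir rim is near (252,240), the pad near (176,279), and the dipstick grip near (489,309). Next I crop for precision.

```bash
cat > h.py <<'E'
import numpy as np,cv2
from scipy.spatial.transform import Rotation as R
from plant import r
def cal(n):
    c=r.get_calibration(n);return c["intrinsics"],c["k1"],np.array(c["eye"]),R.from_quat(c["rotation"])
def proj(n,p):
    K,k,e,q=cal(n);c=q.inv().apply(np.atleast_2d(p)-e);s=np.c_[c[:,0]/-c[:,2],-c[:,1]/-c[:,2]]
    s=s*(1+k*(s**2).sum(1,keepdims=True));return s@K[:2,:2].T+K[:2,2]
def ray(n,uv):
    K,k,e,q=cal(n);s=(np.atleast_2d(uv)-K[:2,2])/K[0,0];t=s.copy()
    for _ in range(5):t=s/(1+k*(t**2).sum(1,keepdims=True))
    return e,q.apply(np.c_[t[:,0],-t[:,1],-np.ones(len(t))])
def atz(n,uv,z):
    e,d=ray(n,uv);return e+d*((z-e[2])/d[:,2])[:,None]
def crop(img,u0,v0,w,h,f,name):
    cv2.imwrite(name,cv2.resize(img[v0:v0+h,u0:u0+w],None,fx=f,fy=f,interpolation=cv2.INTER_CUBIC))
E
python3 - <<'E'
from h import *
t=cv2.imread("pics/top0.png");s=cv2.imread("pics/side0.png")
crop(t,140,195,140,110,5,"pics/c1.png")
a=cv2.resize(s[190:280,235:395],None,fx=5,fy=5,interpolation=3)
cv2.imwrite("pics/c2.png",a)
for n in("top","side"):
    for g in("dipstick","dish","stand"):
        for d in r.silhouettes(n,g)[:1]:
            v,u=np.nonzero(d["pixels"]);print(n,g,d["confidence"],u.min(),u.max(),v.min(),v.max(),u.mean(),v.mean())
            np.save(f"{n}_{g}.npy",d["pixels"])
E
```

```text
top dipstick 0.55 474 499 299 317 485.2746268656716 308.2238805970149
top dish 0.94 362 409 241 330 384.9777916796997 284.9918673756647
top stand 0.59 447 481 289 326 463.44034090909093 307.4431818181818
side dipstick 0.71 301 322 289 339 311.9470588235294 316.4647058823529
side dish 0.8 260 357 306 348 307.0060435132957 325.4178082191781
side stand 0.93 289 339 337 414 313.4386873920553 383.12996545768567
```

View pics/c1.png

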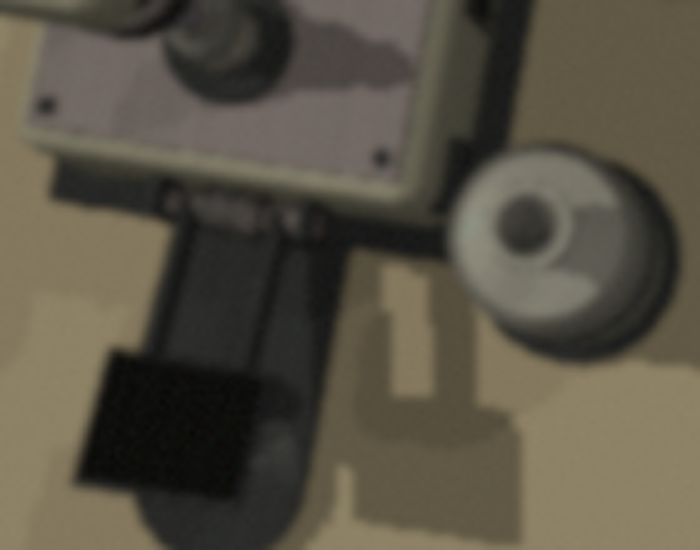

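View pics/c2.png

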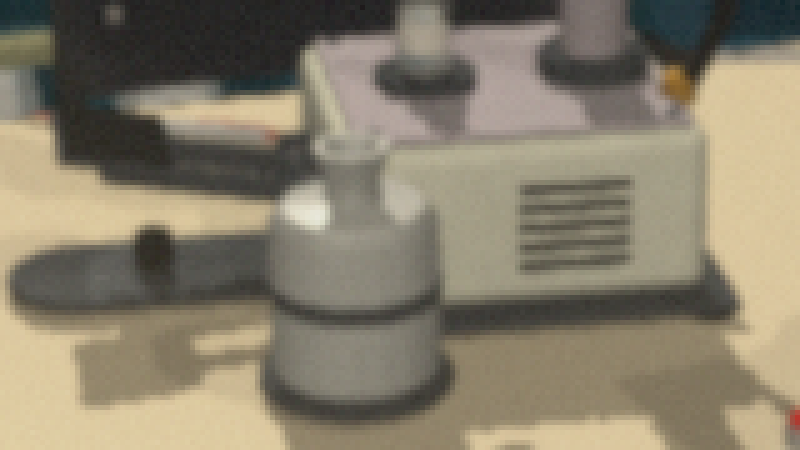

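The top crop shows the rim centre at about (245.2,239.5) and the pad centre at about (174.4,280.6), with pad corners visible. In the side crop the rim centre is at about (305,219).

Run:
```python
from h import *
f=lambda c,o:(np.array(c,float)+.5)/5-.5+np.array(o)
P=lambda *a:print(*[np.round(x,4).tolist() if not isinstance(x,str) else x for x in a])
m=f([(528,222)],(140,195));P("tube top",atz("top",m,.112));P("tube side",atz("side",f([(351,146)],(235,190)),.112))
pc=atz("top",f([(112,350),(265,380),(238,500),(75,483)],(140,195)),.078);P("pad",pc,pc.mean(0))
d=pc[0]-pc[3]+pc[1]-pc[2];P("yaw pad",np.arctan2(d[1],d[0]))
h=atz("top",f([(28,135),(400,195)],(140,195)),.091);d=h[0]-h[1];P("yaw housing",np.arctan2(-d[0],d[1]),h)
for n,z in(("top",.178),("side",.147)):
    m=np.load(f"{n}_dipstick.npy");v,u=np.nonzero(m)
    if n=="top":
        P("bbox grip top",atz(n,[(490,309)],.178))
t=cv2.imread("pics/top0.png");s=cv2.imread("pics/side0.png")
a=cv2.resize(t[270:340,435:515],None,fx=7,fy=7,interpolation=3)
b=cv2.resize(s[280:420,285:345],None,fx=4,fy=4,interpolation=3)
out=np.zeros((560,800,3),np.uint8);out[:490,:560]=a;out[:560,560:800]=b
cv2.imwrite("pics/c3.png",out)
m=np.load("top_dish.npy");c=cv2.findContours(m.astype(np.uint8),0,2)[0][0];(cx,cy),wh,an=cv2.minAreaRect(c)
P("dish",atz("top",[(cx,cy)],.034),atz("top",cv2.boxPoints(((cx,cy),wh,an)),.034))
```

```text
tube top [[0.5999, 0.1117, 0.112]]
tube side [[0.5947, 0.1075, 0.112]]
pad [[0.5599, 0.2715, 0.078], [0.5478, 0.2147, 0.078], [0.5042, 0.2239, 0.078], [0.5114, 0.2841, 0.078]] [0.5308, 0.2486, 0.078]
yaw pad -0.232
yaw housing -0.1796 [[0.6385, 0.2997, 0.091], [0.6135, 0.1624, 0.091]]
bbox grip top [[0.4715, -0.2905, 0.178]]
dish [[0.5165, -0.1407, 0.034]] [[0.4367, -0.0897, 0.034], [0.6058, -0.1068, 0.034], [0.5977, -0.1927, 0.034], [0.4293, -0.1739, 0.034]]
```

View pics/c3.png

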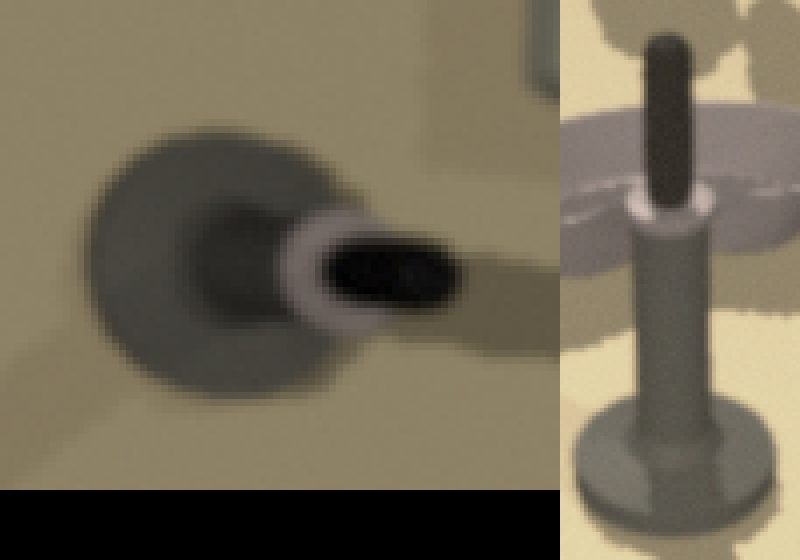

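```bash
ls . -a
python3 - <<'E'
from h import *
import itertools
s=r.get_state();q=np.array(s["q"]);T=R.from_quat(s["eef_rot"])
Z=lambda a:R.from_rotvec([0,0,a]);Y=lambda a:R.from_rotvec([0,a,0])
for sg in itertools.product([1,-1],repeat=4):
    M=Z(sg[0]*q[0])*Y(q[1])*Z(sg[1]*q[2])*Y(q[3])*Z(sg[2]*q[4])*Y(q[5])*Z(sg[3]*q[6])
    a=T.as_matrix()[:,2];b=M.as_matrix()[:,2]
    print(sg,np.round(b-a,4),np.round((M.inv()*T).as_euler("zyx"),3))
P=lambda n,l,a:print(n,l,np.round(a,4).tolist())
P("grip top",1,atz("top",[(496,308.8)],.178));P("collar top",1,atz("top",[(483.9,308.1)],.116))
P("collar","side",atz("side",[(313,331)],.116));P("grip","side",atz("side",[(311.6,310)],.147))
# crimper head front points
P("head",1,atz("top",[(166,200),(132,160),(180,110),(172,185)],.32))
E
```

```text
.
..
h.py
pics
side_dipstick.npy
side_dish.npy
side_stand.npy
top_dipstick.npy
top_dish.npy
top_stand.npy
(1, 1, 1, 1) [-0.     -0.0002 -0.    ] [-0.693  0.    -0.   ]
(1, 1, 1, -1) [-0.     -0.0002 -0.    ] [-1.123  0.    -0.   ]
(1, 1, -1, 1) [-0.2315 -0.0774  0.0302] [-0.506 -0.075 -0.235]
(1, 1, -1, -1) [-0.2315 -0.0774  0.0302] [-0.924  0.029 -0.245]
(1, -1, 1, 1) [0.1981 0.1423 0.0302] [-0.395  0.029  0.245]
(1, -1, 1, -1) [0.1981 0.1423 0.0302] [-0.813 -0.075  0.235]
(1, -1, -1, 1) [-0.     -0.0002 -0.    ] [-0.195  0.    -0.   ]
(1, -1, -1, -1) [-0.     -0.0002 -0.    ] [-0.626  0.    -0.   ]
(-1, 1, 1, 1) [-0.  0. -0.] [ 1.503 -0.     0.   ]
(-1, 1, 1, -1) [-0.  0. -0.] [ 1.073 -0.     0.   ]
(-1, 1, -1, 1) [ 0.1981 -0.1425  0.0302] [ 1.69  -0.075 -0.235]
(-1, 1, -1, -1) [ 0.1981 -0.1425  0.0302] [ 1.272  0.029 -0.245]
(-1, -1, 1, 1) [-0.2315  0.0772  0.0302] [1.801 0.029 0.245]
(-1, -1, 1, -1) [-0.2315  0.0772  0.0302] [ 1.384 -0.075  0.235]
(-1, -1, -1, 1) [-0.  0. -0.] [2.001 0.    0.   ]
(-1, -1, -1, -1) [-0.  0. -0.] [1.571 0.    0.   ]
grip top 1 [[0.4717, -0.3, 0.178]]
collar top 1 [[0.4718, -0.3004, 0.116]]
collar side [[0.4683, -0.3067, 0.116]]
grip side [[0.4682, -0.3027, 0.147]]
head 1 [[0.6273, 0.1808, 0.32], [0.6839, 0.2288, 0.32], [0.7533, 0.1641, 0.32], [0.6478, 0.1731, 0.32]]
```

Call:
play_rows(translation=[[0,0,0],[0,0,0],[0,0,0]], delta_rot=[[0,0,-7],[0,0,-6.7],[0,0,0]], grip=[-1,-1,-1])

```text
clock: 1.68
tool_pos: [0.2656, 0.5658, 0.2574]
eef_rot: [0.1, 0.995, 0.0, -0.0]
contact_force: [-0.9, -0.7, 0.3]
opening: 0.68
finger_force: 0.0
```

```bash
cat >> h.py <<'E'
def go(target,pos=None,quat=None):
    s=r.get_state();v=R.from_quat(s["eef_rot"] if quat is None else quat).inv().apply(np.array(target)-(s["tool_pos"] if pos is None else pos))
    print("to",target,"tool vec",np.round(v,4),"len",round(float(np.linalg.norm(v)),3))
def st():
    s=r.get_state();print({k:np.round(s[k],4).tolist() for k in("clock","q","tool_pos","eef_rot","contact_force","moment","opening","finger_force")})
    print("tool axes(cols)",np.round(R.from_quat(s["eef_rot"]).as_matrix(),3).tolist())
    open("log.txt","a").write(repr([list(map(float,s["q"])),list(map(float,s["tool_pos"])),list(map(float,s["eef_rot"]))])+"\n")
E
python3 -c "
from h import *
st();go([.529,.246,.12]);go([.529,.246,.257])"
```

```text
{'clock': 1.675, 'q': [-1.0599, 0.6938, -0.2638, 1.563, 0.2119, 0.9129, -0.0258], 'tool_pos': [0.2656, 0.5658, 0.2574], 'eef_rot': [0.1004, 0.995, 0.0001, -0.0002], 'contact_force': [-0.9339, -0.7379, 0.3471], 'moment': [0.0417, -0.0046, -0.0381], 'opening': 0.6801, 'finger_force': 0.0}
tool axes(cols) [[-0.98, 0.2, -0.0], [0.2, 0.98, 0.0], [0.0, 0.0, -1.0]]
to [0.529, 0.246, 0.12] tool vec [-0.322  -0.2607  0.1373] len 0.436
to [0.529, 0.246, 0.257] tool vec [-3.220e-01 -2.607e-01  3.000e-04] len 0.414
```

Call:
play_rows(translation=[[-0.0322,-0.0261,0],[-0.0322,-0.0261,0],[-0.0322,-0.0261,0],[-0.0322,-0.0261,0],[-0.0322,-0.0261,0],[-0.0322,-0.0261,0],[-0.0322,-0.0261,0],[-0.0322,-0.0261,0],[-0.0322,-0.0261,0],[-0.0322,-0.0261,0],[0,0,0.04],[0,0,0.04],[0,0,0.04],[0,0,0.01],[0,0,0],[0,0,0]], delta_rot=[[0,0,0],[0,0,0],[0,0,0],[0,0,0],[0,0,0],[0,0,0],[0,0,0],[0,0,0],[0,0,0],[0,0,0],[0,0,0],[0,0,0],[0,0,0],[0,0,0],[0,0,0],[0,0,0]], grip=[-1,-1,-1,-1,-1,-1,-1,-1,-1,-1,-1,-1,-1,-1,-1,-1])

```text
clock: 3.68
tool_pos: [0.5303, 0.2468, 0.129]
eef_rot: [0.1, 0.995, 0.001, 0.001]
contact_force: [0.2, -0.1, -1.1]
opening: 0.002
finger_force: 0.0
```

Run:
```python
from h import *
st()
t=r.snapshot("top");s=r.snapshot("side")
out=np.zeros((560,800,3),np.uint8)
out[:,:400]=cv2.resize(t[190:330,130:230],None,fx=4,fy=4);out[:400,400:]=cv2.resize(s[170:270,230:330],None,fx=4,fy=4)
cv2.imwrite("pics/c4.png",out)
p=r.get_state()["tool_pos"]-np.array([0,0,-0])
print(proj("top",[p-[0,0,.019]]),proj("side",[p-[0,0,.019]]))
```

```text
{'clock': 3.675, 'q': [-0.3759, 0.8186, -0.2402, 1.7951, 0.3309, 0.5643, 0.5469], 'tool_pos': [0.5303, 0.2468, 0.129], 'eef_rot': [0.0999, 0.995, 0.0009, 0.0012], 'contact_force': [0.2455, -0.067, -1.1145], 'moment': [0.0548, 0.0109, 0.0135], 'opening': 0.0024, 'finger_force': 0.0}
tool axes(cols) [[-0.98, 0.199, 0.003], [0.199, 0.98, 0.002], [-0.002, 0.002, -1.0]]
[[169.19749004 279.76700096]] [[257.40339482 202.24224273]]
```

View pics/c4.png

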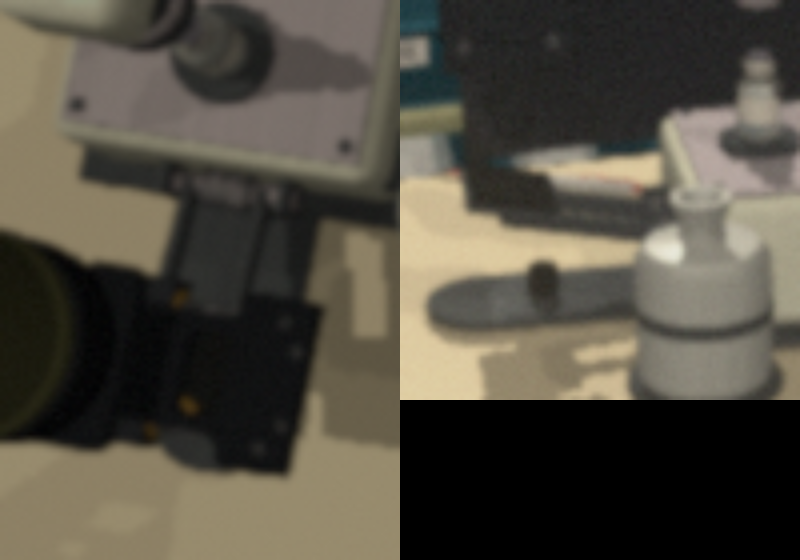

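The top picture shows the shut gripper over the pad (crop around (170,350)), clear of the housing. Now pressing.

Call:
play_rows(translation=[[0,0,0.012],[0,0,0.012],[0,0,0.01],[0,0,0.008],[0,0,0.008],[0,0,0.004],[0,0,0]], delta_rot=[[0,0,0],[0,0,0],[0,0,0],[0,0,0],[0,0,0],[0,0,0],[0,0,0]], grip=[-1,-1,-1,-1,-1,-1,-1])

```text
clock: 4.65
tool_pos: [0.5277, 0.2464, 0.073]
eef_rot: [0.099, 0.995, -0.0, -0.001]
contact_force: [-5.4, -0.0, 7.6]
opening: 0.005
finger_force: 3.7
```

Call:
play_rows(translation=[[0,0,0.003],[0,0,0.002],[0,0,0]], delta_rot=[[0,0,0],[0,0,0],[0,0,0]], grip=[-1,-1,-1])

```text
clock: 5.03
tool_pos: [0.5276, 0.2464, 0.0708]
eef_rot: [0.099, 0.995, -0.0, -0.001]
contact_force: [-11.2, -2.3, 28.0]
opening: 0.006
finger_force: 14.3
```

Stop reached: the tip is at 52 mm and the force rose sharply to 28 N. Now back off and fit the arm model.

Call:
play_rows(translation=[[0,0,0],[0,0,-0.01],[0,0,-0.01],[0,0,-0.015],[0,0,-0.03],[0,0,-0.05],[0,0,-0.06],[0,0,-0.06],[0,0,0]], delta_rot=[[0,0,0],[0,0,0],[0,0,0],[0,0,0],[0,0,0],[0,0,0],[0,0,0],[0,0,0],[0,0,0]], grip=[-1,-1,-1,-1,-1,-1,-1,-1,0])

```text
clock: 6.15
tool_pos: [0.5319, 0.2478, 0.3087]
eef_rot: [0.1, 0.995, 0.003, 0.005]
contact_force: [0.8, 0.1, -0.6]
opening: 0.096
finger_force: 0.0
```

```bash
cat >> h.py <<'E'
Zr=lambda a:R.from_rotvec([0,0,a]);Yr=lambda a:R.from_rotvec([0,a,0])
def fk(q,p):
    # p: base z, upper, elbow offset a, forearm, elbow offset b, wrist offset, tool
    A=Zr(-q[0])*Yr(q[1]);B=A*Zr(-q[2]);x=np.array([0,0,p[0]])+B.apply([p[2],0,p[1]])
    C=B*Yr(q[3]);D=C*Zr(-q[4]);x=x+C.apply([p[4],0,0])+D.apply([0,0,p[3]])
    E=D*Yr(q[5]);F=E*Zr(-q[6])*Zr(np.pi/2);return x+E.apply([p[5],0,p[6]]),F
E
python3 - <<'E'
from h import *
from scipy.optimize import least_squares
st()
L=[eval(l) for l in open("log.txt")]
L.append([[-1.098,.69,-.194,1.566,.157,.903,-.215],[.265,.565,.257],[.218,.976,-.001,0]])
def res(p):return np.concatenate([fk(q,p)[0]-np.array(x) for q,x,_ in L]+[(p-np.array([.33,.4,0,.4,0,0,.25]))*1e-3])
o=least_squares(res,[.33,.4,0,.4,0,0,.25]);print(np.round(o.x,4),np.round(o.fun,4))
L2=[eval(l)[0] for l in open("log.txt")]
print([(fk(q,o.x)[1].as_quat()).round(3) for q in L2])
E
```

```text
{'clock': 6.15, 'q': [-0.3175, 0.5853, -0.3347, 1.6262, 0.2248, 0.9567, 0.6418], 'tool_pos': [0.5319, 0.2478, 0.3087], 'eef_rot': [0.1, 0.995, 0.0033, 0.0045], 'contact_force': [0.7614, 0.0985, -0.5806], 'moment': [0.0761, 0.0109, -0.0374], 'opening': 0.0964, 'finger_force': 0.0}
tool axes(cols) [[-0.98, 0.199, 0.01], [0.199, 0.98, 0.006], [-0.008, 0.008, -1.0]]
[ 3.226   0.8985 -0.2995  0.4927  0.1269  0.0136  3.4435] [-0.0003  0.0044  0.0013  0.002  -0.0023 -0.0003  0.0017 -0.0052 -0.0024
 -0.0123  0.001   0.0014  0.0029  0.0005 -0.0003  0.0001  0.0001  0.
  0.0032]
[array([ 0.1  ,  0.995,  0.   , -0.   ]), array([0.1  , 0.995, 0.001, 0.001]), array([0.1  , 0.995, 0.003, 0.005])]
```

```bash
python3 -c "
from h import *
go([.470,-.3035,.28])"
```

```text
to [0.47, -0.3035, 0.28] tool vec [-0.0489 -0.5527  0.025 ] len 0.555
```

Call:
play_rows(translation=[[-0.0035,-0.0395,0],[-0.0035,-0.0395,0],[-0.0035,-0.0395,0],[-0.0035,-0.0395,0],[-0.0035,-0.0395,0],[-0.0035,-0.0395,0],[-0.0035,-0.0395,0],[-0.0035,-0.0395,0],[-0.0035,-0.0395,0],[-0.0035,-0.0395,0],[-0.0035,-0.0395,0.005],[-0.0035,-0.0395,0.01],[-0.0035,-0.0395,0.01],[-0.0035,-0.0395,0],[0,0,0]], delta_rot=[[0,0,0],[0,0,0],[0,0,0],[0,0,0],[0,0,0],[0,0,0],[0,0,0],[0,0,0],[0,0,0],[0,0,0],[0,0,0],[0,0,0],[0,0,0],[0,0,0],[0,0,0]], grip=[0.2,0.2,0.2,0.2,0.2,0.2,0.2,0.2,0.2,0.2,0.2,0.2,0.2,0.2,0.2])

```text
clock: 8.02
tool_pos: [0.4657, -0.3094, 0.2768]
eef_rot: [0.103, 0.995, -0.001, -0.001]
contact_force: [0.2, 1.1, 0.4]
opening: 0.596
finger_force: 0.0
```

Call:
play_rows(translation=[[0,0,0],[0,0,0],[0,0,0],[0,0,0],[0,0,0],[0,0,0],[0,0,0],[0,0,0],[0,0,0],[0,0,0],[0,0,0],[0,0,0],[0,0,0]], delta_rot=[[0,0,9],[0,0,9],[0,0,9],[0,0,9],[0,0,9],[0,0,9],[0,0,9],[0,0,9],[0,0,9],[0,0,9],[0,0,9],[0,0,9],[0,0,0]], grip=[0.2,0.2,0.2,0.2,0.2,0.2,0.2,0.2,0.2,0.2,0.2,0.2,0.2])

```text
clock: 9.65
tool_pos: [0.4678, -0.3042, 0.2777]
eef_rot: [0.863, 0.506, -0.0, -0.001]
contact_force: [0.0, 0.4, 0.3]
opening: 0.603
finger_force: 0.0
```

Run:
```python
from h import *
st();go([.470,-.3035,.28]);go([.470,-.3035,.148])
# treadle back up? re-measure rim/pad unoccluded from top
t=r.snapshot("top");s=r.snapshot("side")
out=np.zeros((500,800,3),np.uint8)
out[:,:400]=cv2.resize(t[250:375,430:530],None,fx=4,fy=4);out[:,400:]=cv2.resize(s[250:350,270:350],None,fx=5,fy=5)
cv2.imwrite("pics/c5.png",out)
for n in("top","side"):
    print(n,[(np.round(d["point"],3).tolist(),round(d["confidence"],2)) for d in r.look_for(n,"treadle_pad")][:1])
```

```text
{'clock': 9.65, 'q': [0.3626, 0.5822, 0.218, 1.7585, -0.1636, 0.8201, 0.1471], 'tool_pos': [0.4678, -0.3042, 0.2777], 'eef_rot': [0.8628, 0.5055, -0.0003, -0.0007], 'contact_force': [0.0205, 0.355, 0.2561], 'moment': [-0.0275, 0.0796, -0.0032], 'opening': 0.603, 'finger_force': 0.0}
tool axes(cols) [[0.489, 0.872, -0.001], [0.872, -0.489, 0.001], [0.0, -0.002, -1.0]]
to [0.47, -0.3035, 0.28] tool vec [ 0.0017  0.0016 -0.0023] len 0.003
to [0.47, -0.3035, 0.148] tool vec [0.0017 0.0018 0.1297] len 0.13
top [([0.544, 0.244, 0.081], 0.74)]
side [([0.387, -0.018, 0.024], 0.48)]
```

View pics/c5.png

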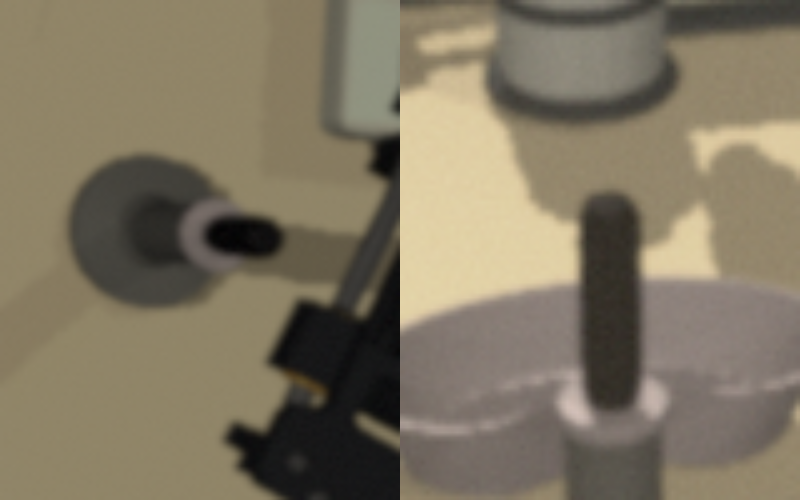

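Run:
```python
from h import *
q=R.from_quat(r.get_state()["eef_rot"]);p=r.get_state()["tool_pos"]
pts=[p+q.apply(v) for v in([0,0,0],[0,.026,.019],[0,-.026,.019],[0,.094,-.045],[0,-.094,-.045])]
for n in("top","side"):print(n,np.round(proj(n,pts)).tolist())
t=r.snapshot("top");s=r.snapshot("side")
cv2.imwrite("pics/c6.png",np.hstack([cv2.resize(t[250:400,430:630],None,fx=2,fy=2),cv2.resize(s[150:300,220:420],None,fx=2,fy=2)]))
```

```text
top [[525.0, 313.0], [527.0, 296.0], [511.0, 329.0], [570.0, 250.0], [507.0, 380.0]]
side [[310.0, 221.0], [330.0, 236.0], [290.0, 233.0], [386.0, 190.0], [236.0, 184.0]]
```

View pics/c6.png

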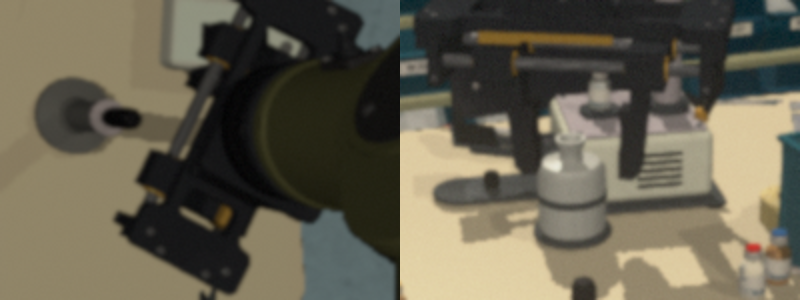

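The side view shows the two fingers straddling u≈310, as the calibration predicts, and the dipstick grip below at u≈312. Descending to grasp.

Call:
play_rows(translation=[[0.0017,0.0018,0.02],[0,0,0.025],[0,0,0.025],[0,0,0.025],[0,0,0.02],[0,0,0.0147],[0,0,0],[0,0,0]], delta_rot=[[0,0,0],[0,0,0],[0,0,0],[0,0,0],[0,0,0],[0,0,0],[0,0,0],[0,0,0]], grip=[0.2,0.2,0.2,0.2,0.2,0.2,0.2,0.2])

```text
clock: 10.95
tool_pos: [0.4705, -0.3053, 0.1493]
eef_rot: [0.864, 0.504, 0.0, 0.001]
contact_force: [1.0, 0.1, -0.4]
opening: 0.601
finger_force: 0.0
```

Call:
play_rows(translation=[[0,0,0],[0,0,0],[0,0,0],[0,0,0],[0,0,0],[0,0,0],[0,0,0],[0,0,0]], delta_rot=[[0,0,0],[0,0,0],[0,0,0],[0,0,0],[0,0,0],[0,0,0],[0,0,0],[0,0,0]], grip=[-1,-1,-1,-1,-1,-1,-1,-1], squeeze=30)

```text
clock: 11.95
tool_pos: [0.4701, -0.305, 0.1487]
eef_rot: [0.864, 0.504, 0.0, -0.0]
contact_force: [0.2, 0.5, 2.2]
opening: 0.184
finger_force: 30.0
```

Run:
```python
from h import *
st()
```

```text
{'clock': 11.95, 'q': [0.4038, 0.7674, 0.1526, 1.8694, -0.2139, 0.5206, 0.1864], 'tool_pos': [0.4701, -0.305, 0.1487], 'eef_rot': [0.8636, 0.5042, 0.0, -0.0001], 'contact_force': [0.211, 0.4957, 2.1706], 'moment': [0.0531, 0.1918, 0.0068], 'opening': 0.1837, 'finger_force': 29.9995}
tool axes(cols) [[0.492, 0.871, -0.0], [0.871, -0.492, 0.0], [0.0, -0.0, -1.0]]
```

Call:
play_rows(translation=[[0,0,-0.01],[0,0,-0.02],[0,0,-0.03],[0,0,-0.03],[0,0,-0.03],[0,0,-0.03],[0,0,-0.01],[0,0,0],[0,0,0]], delta_rot=[[0,0,0],[0,0,0],[0,0,0],[0,0,0],[0,0,0],[0,0,0],[0,0,0],[0,0,0],[0,0,0]], grip=[-1,-1,-1,-1,-1,-1,-1,-1,-1])

```text
clock: 13.08
tool_pos: [0.4695, -0.3045, 0.3075]
eef_rot: [0.864, 0.504, -0.001, -0.001]
contact_force: [-0.6, 0.3, -0.4]
opening: 0.181
finger_force: 30.0
```

Run:
```python
from h import *
st();go([.597,.1095,.309])
s=r.snapshot("side");cv2.imwrite("pics/s2.png",s)
p=np.array(r.get_state()["tool_pos"]);print(proj("side",[p,p-[0,0,.037],p-[0,0,.122]]))
for n in("top","side"):
  for t in("dipstick","dipstick_tip"):
    print(n,t,[(np.round(d["point"],3).tolist(),round(d["confidence"],2)) for d in r.look_for(n,t)][:1])
for d in r.silhouettes("side","dipstick")[:1]:
    v,u=np.nonzero(d["pixels"]);print(d["confidence"],v.min(),v.max(),[(y,round(u[v==y].mean(),1),int((v==y).sum())) for y in range(v.min(),v.max()+1,4)])
```

```text
{'clock': 13.075, 'q': [0.3522, 0.5501, 0.2329, 1.7141, -0.155, 0.8978, 0.1352], 'tool_pos': [0.4695, -0.3045, 0.3075], 'eef_rot': [0.8636, 0.5042, -0.0006, -0.0011], 'contact_force': [-0.5575, 0.2772, -0.403], 'moment': [-0.0439, 0.1085, 0.0547], 'opening': 0.1813, 'finger_force': 29.9995}
tool axes(cols) [[0.491, 0.871, -0.002], [0.871, -0.491, 0.001], [0.0, -0.002, -1.0]]
to [0.597, 0.1095, 0.309] tool vec [ 0.4232 -0.0924 -0.0012] len 0.433
[[310.87346183 198.54510263]
 [311.38217924 226.0496679 ]
 [312.47745418 285.31924668]]
top dipstick [([0.468, -0.294, 0.133], 0.57)]
top dipstick_tip [([0.471, -0.298, 0.129], 0.84)]
side dipstick [([0.468, -0.306, 0.276], 0.64)]
side dipstick_tip [([0.47, -0.309, 0.279], 0.88)]
0.98 175 285 [(175, np.float64(310.0), 3), (179, np.float64(310.0), 13), (183, np.float64(309.5), 14), (187, np.float64(309.5), 14), (191, np.float64(310.0), 15), (195, np.float64(310.5), 16), (199, np.float64(310.5), 14), (203, np.float64(310.5), 12), (207, np.float64(310.5), 10), (211, np.float64(310.5), 10), (215, np.float64(310.5), 10), (219, np.float64(311.5), 14), (223, np.float64(311.5), 22), (227, np.float64(311.5), 24), (231, np.float64(312.0), 13), (235, np.float64(311.5), 6), (239, np.float64(311.5), 6), (243, np.float64(311.5), 6), (247, np.float64(311.5), 6), (251, np.float64(311.5), 6), (255, np.float64(311.0), 7), (259, np.float64(311.0), 7), (263, np.float64(311.0), 7), (267, np.float64(311.5), 6), (271, np.float64(311.5), 6), (275, np.float64(311.5), 6), (279, np.float64(311.5), 6), (283, np.float64(311.5), 4)]
```

Call:
play_rows(translation=[[0.02,-0.0044,0],[0.036,-0.008,0],[0.036,-0.008,0],[0.036,-0.008,0],[0.036,-0.008,0],[0.036,-0.008,0],[0.036,-0.008,0],[0.036,-0.008,0],[0.036,-0.008,0],[0.036,-0.008,0],[0.036,-0.008,0],[0.036,-0.008,0],[0.007,-0.0,0],[0,0,0],[0,0,0]], delta_rot=[[0,0,0],[0,0,0],[0,0,0],[0,0,0],[0,0,0],[0,0,0],[0,0,0],[0,0,0],[0,0,0],[0,0,0],[0,0,0],[0,0,0],[0,0,0],[0,0,0],[0,0,0]], grip=[-1,-1,-1,-1,-1,-1,-1,-1,-1,-1,-1,-1,-1,-1,-1])

```text
clock: 15.25
tool_pos: [0.5973, 0.1067, 0.3088]
eef_rot: [0.864, 0.503, -0.0, 0.0]
contact_force: [-0.3, -0.7, -0.6]
opening: 0.187
finger_force: 30.0
```

Run:
```python
from h import *
st();go([.598,.1100,.27])
s=r.snapshot("side");t=r.snapshot("top")
p=np.array(r.get_state()["tool_pos"]);print(proj("side",[p,p-[0,0,.122]]),proj("top",[p,p-[0,0,.122]]))
for d in r.silhouettes("side","dipstick")[:1]:
    v,u=np.nonzero(d["pixels"]);print(d["confidence"],v.min(),v.max(),[(y,round(u[v==y].mean(),1)) for y in range(v.max()-40,v.max()+1,6)])
cv2.imwrite("pics/c7.png",np.hstack([cv2.resize(s[110:270,240:380],None,fx=3,fy=3),cv2.resize(t[150:310,180:305],None,fx=3,fy=3)]))
```

```text
{'clock': 15.25, 'q': [-0.4001, 0.6186, 0.2611, 1.5729, -0.1805, 0.9743, -0.6001], 'tool_pos': [0.5973, 0.1067, 0.3088], 'eef_rot': [0.8642, 0.5031, -0.0004, 0.0005], 'contact_force': [-0.3355, -0.7446, -0.6225], 'moment': [-0.0436, 0.1213, 0.0071], 'opening': 0.1865, 'finger_force': 29.9995}
tool axes(cols) [[0.494, 0.87, -0.0], [0.87, -0.494, -0.001], [-0.001, 0.0, -1.0]]
to [0.598, 0.11, 0.27] tool vec [ 0.0033 -0.0011  0.0388] len 0.039
[[304.02336538 122.88319746]
 [305.37626487 183.75699624]] [[222.14703535 222.16376945]
 [239.57219051 234.5202552 ]]
0.92 109 184 [(144, np.float64(304.5)), (150, np.float64(304.5)), (156, np.float64(304.5)), (162, np.float64(304.5)), (168, np.float64(305.0)), (174, np.float64(305.5)), (180, np.float64(305.5))]
```

View pics/c7.png

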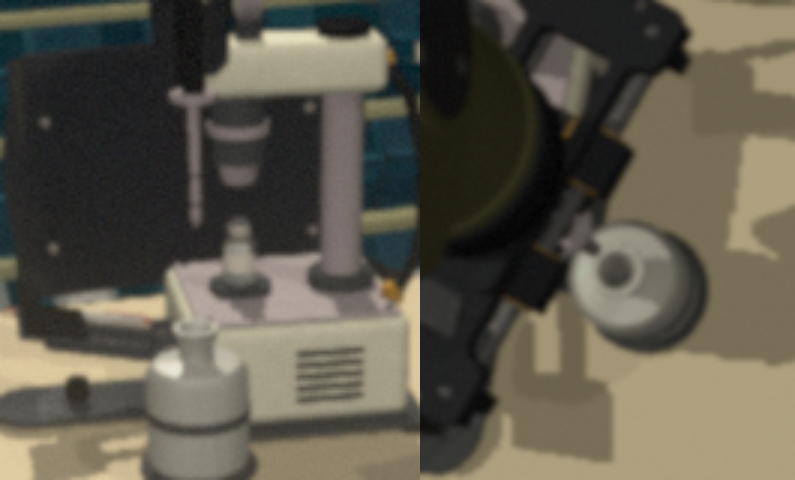

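The side view shows the rod hanging upright with its tip at u≈305.5. The rim centre is at u≈304.6 and the rod about 1 px right of the tube axis. I correct for that and descend.

Call:
play_rows(translation=[[0.0029,-0.0026,0],[0,0,0.02],[0,0,0.025],[0,0,0.02],[0,0,0.01],[0,0,0.006],[0,0,0.006],[0,0,0]], delta_rot=[[0,0,0],[0,0,0],[0,0,0],[0,0,0],[0,0,0],[0,0,0],[0,0,0],[0,0,0]], grip=[-1,-1,-1,-1,-1,-1,-1,-1])

```text
clock: 16.4
tool_pos: [0.5968, 0.1124, 0.2217]
eef_rot: [0.864, 0.504, -0.0, 0.0]
contact_force: [-0.3, -0.6, 0.3]
opening: 0.185
finger_force: 30.0
```

```bash
python3 -c "
from h import *
st()"
```

```text
{'clock': 16.4, 'q': [-0.3889, 0.7178, 0.2259, 1.6721, -0.2118, 0.7757, -0.5791], 'tool_pos': [0.5968, 0.1124, 0.2217], 'eef_rot': [0.8636, 0.5042, -0.0, 0.0001], 'contact_force': [-0.3214, -0.618, 0.2642], 'moment': [-0.1172, 0.1692, -0.0467], 'opening': 0.1849, 'finger_force': 29.9998}
tool axes(cols) [[0.492, 0.871, 0.0], [0.871, -0.492, -0.0], [-0.0, 0.0, -1.0]]
```

Call:
play_rows(translation=[[0,0,0.005],[0,0,0.005],[0,0,0.005],[0,0,0]], delta_rot=[[0,0,0],[0,0,0],[0,0,0],[0,0,0]], grip=[-1,-1,-1,-1])

```text
clock: 16.9
tool_pos: [0.5964, 0.1121, 0.2061]
eef_rot: [0.864, 0.504, -0.001, 0.0]
contact_force: [-0.2, -3.2, -2.4]
opening: 0.185
finger_force: 30.0
```

Call:
play_rows(translation=[[-0.0016,0.0009,0],[0,0,0.004],[0,0,0.004],[0,0,0]], delta_rot=[[0,0,0],[0,0,0],[0,0,0],[0,0,0]], grip=[-1,-1,-1,-1])

```text
clock: 17.4
tool_pos: [0.5965, 0.1112, 0.1983]
eef_rot: [0.863, 0.504, -0.0, -0.0]
contact_force: [-0.2, -0.5, -0.3]
opening: 0.186
finger_force: 30.0
```

Call:
play_rows(translation=[[0,0,0.006],[0,0,0.006],[0,0,0.006],[0,0,0]], delta_rot=[[0,0,0],[0,0,0],[0,0,0],[0,0,0]], grip=[-1,-1,-1,-1])

```text
clock: 17.9
tool_pos: [0.5963, 0.1108, 0.18]
eef_rot: [0.864, 0.504, -0.001, -0.0]
contact_force: [0.1, -0.7, -1.1]
opening: 0.182
finger_force: 30.0
```

Free running; on down to just above the seat (expected TCP z ≈ 0.1507).

Call:
play_rows(translation=[[0,0,0.008],[0,0,0.008],[0,0,0.006],[0,0,0.004],[0,0,0]], delta_rot=[[0,0,0],[0,0,0],[0,0,0],[0,0,0],[0,0,0]], grip=[-1,-1,-1,-1,-1])

```text
clock: 18.52
tool_pos: [0.5965, 0.1107, 0.1544]
eef_rot: [0.864, 0.504, -0.0, -0.0]
contact_force: [-0.1, 0.3, -1.1]
opening: 0.182
finger_force: 30.0
```

Call:
play_rows(translation=[[0,0,0.0025],[0,0,0.0015],[0,0,0]], delta_rot=[[0,0,0],[0,0,0],[0,0,0]], grip=[-1,-1,-1])

```text
clock: 18.9
tool_pos: [0.5968, 0.1108, 0.1508]
eef_rot: [0.864, 0.504, 0.0, -0.0]
contact_force: [0.5, -0.1, -0.8]
opening: 0.185
finger_force: 30.0
```

Call:
play_rows(translation=[[0,0,0.001],[0,0,0.001],[0,0,0]], delta_rot=[[0,0,0],[0,0,0],[0,0,0]], grip=[-1,-1,-1])

```text
clock: 19.27
tool_pos: [0.5968, 0.1108, 0.1506]
eef_rot: [0.864, 0.504, 0.001, -0.0]
contact_force: [-4.9, 0.1, 14.0]
opening: 0.186
finger_force: 30.0
```

Seated: 14 N at the expected height. Now draw it straight out.

Call:
play_rows(translation=[[0,0,0],[0,0,-0.004],[0,0,-0.01],[0,0,-0.015],[0,0,-0.015],[0,0,-0.015],[0,0,-0.015],[0,0,-0.015],[0,0,-0.02],[0,0,-0.03],[0,0,-0.03],[0,0,-0.03],[0,0,-0.02],[0,0,0]], delta_rot=[[0,0,0],[0,0,0],[0,0,0],[0,0,0],[0,0,0],[0,0,0],[0,0,0],[0,0,0],[0,0,0],[0,0,0],[0,0,0],[0,0,0],[0,0,0],[0,0,0]], grip=[-1,-1,-1,-1,-1,-1,-1,-1,-1,-1,-1,-1,-1,-1])

```text
clock: 21.02
tool_pos: [0.5974, 0.1107, 0.3696]
eef_rot: [0.864, 0.504, 0.002, 0.001]
contact_force: [0.4, -0.7, -1.8]
opening: 0.182
finger_force: 30.0
```

Run:
```python
from h import *
from scipy.optimize import least_squares
st()
L=[eval(l) for l in open("log.txt")]
L.append([[-1.098,.69,-.1945,1.566,.157,.903,-.215],[.2653,.5653,.257],[.218,.976,-.001,0]])
def mk(sg):
    def f(q,p):
        A=Zr(-q[0]+0)*Yr(q[1]);B=A*Zr(-q[2]);x=Zr(-q[0]).apply([p[7],0,p[0]])+B.apply([p[2],0,p[1]])
        C=B*Yr(q[3]);D=C*Zr(-q[4]);x=x+C.apply([p[4],0,0])+D.apply([p[8],0,p[3]])
        E=D*Yr(q[5]);return x+E.apply([p[5],0,p[6]])
    return f
f=mk(0);p0=np.array([.33,.4,0,.4,0,0,.25,0,0])
def res(p):return np.concatenate([f(q,p)-np.array(x) for q,x,_ in L]+[(p-p0)*3e-3])
o=least_squares(res,p0);print(np.round(o.x,3),np.round(o.fun[:-9].reshape(-1,3),3).tolist())
go([.50,-.02,.33])
```

```text
{'clock': 21.025, 'q': [-0.4153, 0.5634, 0.2788, 1.481, -0.1645, 1.1164, -0.6196], 'tool_pos': [0.5974, 0.1107, 0.3696], 'eef_rot': [0.8636, 0.5042, 0.0018, 0.0006], 'contact_force': [0.3807, -0.7322, -1.793], 'moment': [-0.1038, 0.1455, 0.0003], 'opening': 0.1815, 'finger_force': 29.9993}
tool axes(cols) [[0.492, 0.871, 0.004], [0.871, -0.492, 0.001], [0.003, 0.003, -1.0]]
[-0.459  0.537 -0.062  0.36  -0.566 -0.386 -0.491 -0.35   0.553] [[-0.043, 0.021, 0.006], [-0.006, 0.028, 0.002], [-0.034, 0.058, 0.003], [0.012, 0.027, -0.006], [0.024, 0.049, 0.0], [0.011, 0.023, -0.007], [-0.009, 0.033, -0.004], [-0.012, 0.045, -0.002], [-0.011, 0.026, -0.002], [-0.044, 0.017, 0.009]]
to [0.5, -0.02, 0.33] tool vec [-0.1618 -0.0207  0.0392] len 0.168
```

Call:
play_rows(translation=[[-0.0292,-0.0059,0],[-0.0292,-0.0059,0],[-0.0292,-0.0059,0],[-0.0292,-0.0059,0],[-0.0292,-0.0059,0],[-0.0292,-0.0059,0],[0,0,0],[0,0,0],[0,0,0],[0,0,0],[0,0,0],[0,0,0]], delta_rot=[[0,0,0],[0,0,0],[0,0,0],[0,0,0],[0,0,0],[0,0,0],[0,0,0],[-4.37,-4.08,0],[-4.37,-4.08,0],[-4.37,-4.08,0],[-4.37,-4.08,0],[0,0,0]], grip=[-1,-1,-1,-1,-1,-1,-1,-1,-1,-1,-1,-1])

```text
clock: 22.52
tool_pos: [0.4797, -0.0211, 0.3665]
eef_rot: [0.843, 0.496, -0.046, 0.201]
contact_force: [-0.1, 0.5, -0.9]
opening: 0.182
finger_force: 30.0
```

```bash
python3 -c "
from h import *
st()"
```

```text
{'clock': 22.525, 'q': [-0.6661, 0.3836, 0.5048, 1.9638, 0.3202, 0.8169, -0.9214], 'tool_pos': [0.4797, -0.0211, 0.3665], 'eef_rot': [0.8432, 0.4963, -0.0461, 0.2014], 'contact_force': [-0.0875, 0.5452, -0.9023], 'moment': [0.3265, 0.2274, -0.0043], 'opening': 0.1822, 'finger_force': 29.9996}
tool axes(cols) [[0.503, 0.856, 0.122], [0.818, -0.426, -0.385], [-0.278, 0.294, -0.915]]
```

Call:
play_rows(translation=[[0,0,0],[0,0,0],[0,0,0],[0,0,0],[0,0,0]], delta_rot=[[-4.37,-4.08,0],[-4.37,-4.08,0],[-4.37,-4.08,0],[-4.37,-4.08,0],[0,0,0]], grip=[-1,-1,-1,-1,-1])

```text
clock: 23.15
tool_pos: [0.4799, -0.0232, 0.3665]
eef_rot: [0.789, 0.462, -0.09, 0.395]
contact_force: [0.1, -0.3, -0.1]
opening: 0.188
finger_force: 30.0
```

```bash
python3 -c "
from h import *
st()"
```

```text
{'clock': 23.15, 'q': [-1.0017, 0.5633, 0.7388, 2.0757, 0.6847, 0.789, -1.3797], 'tool_pos': [0.4799, -0.0232, 0.3665], 'eef_rot': [0.7888, 0.4623, -0.0904, 0.3947], 'contact_force': [0.0985, -0.2605, -0.0998], 'moment': [0.6863, 0.3112, -0.039], 'opening': 0.1881, 'finger_force': 29.9994}
tool axes(cols) [[0.556, 0.801, 0.222], [0.658, -0.261, -0.706], [-0.508, 0.539, -0.672]]
```

Call:
play_rows(translation=[[0,0,0],[0,0,0],[0,0,0],[0,0,0],[0,0,0],[0,0,0]], delta_rot=[[-3.64,-3.4,0],[-3.64,-3.4,0],[-3.64,-3.4,0],[-3.64,-3.4,0],[-3.64,-3.4,0],[0,0,0]], grip=[-1,-1,-1,-1,-1,-1])

```text
clock: 23.9
tool_pos: [0.4802, -0.0246, 0.3667]
eef_rot: [0.696, 0.406, -0.132, 0.577]
contact_force: [-0.3, -0.2, -0.6]
opening: 0.185
finger_force: 30.0
```

```bash
python3 -c "
from h import *
st()"
```

```text
{'clock': 23.9, 'q': [-1.1709, 0.8965, 0.9091, 2.1579, 0.9068, 0.7804, -1.7354], 'tool_pos': [0.4802, -0.0246, 0.3667], 'eef_rot': [0.6957, 0.4064, -0.132, 0.5774], 'contact_force': [-0.2502, -0.1757, -0.5582], 'moment': [0.8809, 0.3975, -0.0026], 'opening': 0.1847, 'finger_force': 29.9995}
tool axes(cols) [[0.635, 0.718, 0.286], [0.413, -0.003, -0.911], [-0.653, 0.696, -0.298]]
```

Call:
play_rows(translation=[[0,0,0],[0,0,0],[0,0,0],[0,0,0],[0,0,0],[0,0,0]], delta_rot=[[-3.16,-2.95,0],[-3.16,-2.95,0],[-3.16,-2.95,0],[-3.16,-2.95,0],[0,0,0],[0,0,0]], grip=[-1,-1,-1,-1,-1,-1])

```text
clock: 24.65
tool_pos: [0.4799, -0.0252, 0.3683]
eef_rot: [0.612, 0.356, -0.156, 0.689]
contact_force: [-1.0, 0.3, -1.5]
opening: 0.182
finger_force: 30.0
```

Run:
```python
from h import *
st()
s=r.get_state();p=np.array(s["tool_pos"]);Q=R.from_quat(s["eef_rot"]);tip=p+Q.apply([0,0,.1235]);print("tip",tip)
go(p+np.array([.515,-.142,.25])-tip)
cv2.imwrite("pics/s3.png",cv2.resize(r.snapshot("side"),None,fx=1.2,fy=1.2));r.snapshot("top")
for n in("side","top"):
  print(proj(n,[p,tip,p+Q.apply([0,0,.0387])]))
  for d in r.silhouettes(n,"dipstick")[:1]:
    v,u=np.nonzero(d["pixels"]);print(n,d["confidence"],u.min(),u.max(),v.min(),v.max())
    a=cv2.fitLine(np.c_[u,v].astype(np.float32),2,0,.01,.01).ravel();print(a)
```

```text
{'clock': 24.65, 'q': [-1.2077, 1.1584, 0.9764, 2.1859, 0.9937, 0.8072, -1.9363], 'tool_pos': [0.4799, -0.0252, 0.3683], 'eef_rot': [0.6121, 0.3558, -0.156, 0.6887], 'contact_force': [-1.0044, 0.2604, -1.4532], 'moment': [0.9805, 0.3888, -0.0012], 'opening': 0.1818, 'finger_force': 29.9992}
tool axes(cols) [[0.698, 0.651, 0.299], [0.221, 0.202, -0.954], [-0.681, 0.732, -0.003]]
tip [ 0.51680382 -0.14306544  0.36795538]
to [ 0.47805594 -0.02415567  0.25031815] tool vec [ 0.0793 -0.0873 -0.0013] len 0.118
[[260.08399124 108.68552548]
 [304.78340026 121.38449714]
 [273.15740686 112.40054926]]
side 0.74 249 305 104 126
[  0.9481387   0.3178569 274.30908   114.78909  ]
[[319.48328575 308.43157759]
 [416.58646111 275.95020342]
 [349.99554395 298.22630057]]
top 0.81 296 414 272 318
[ 9.3423933e-01 -3.5664669e-01  3.5755386e+02  2.9355957e+02]
```

View pics/s3.png

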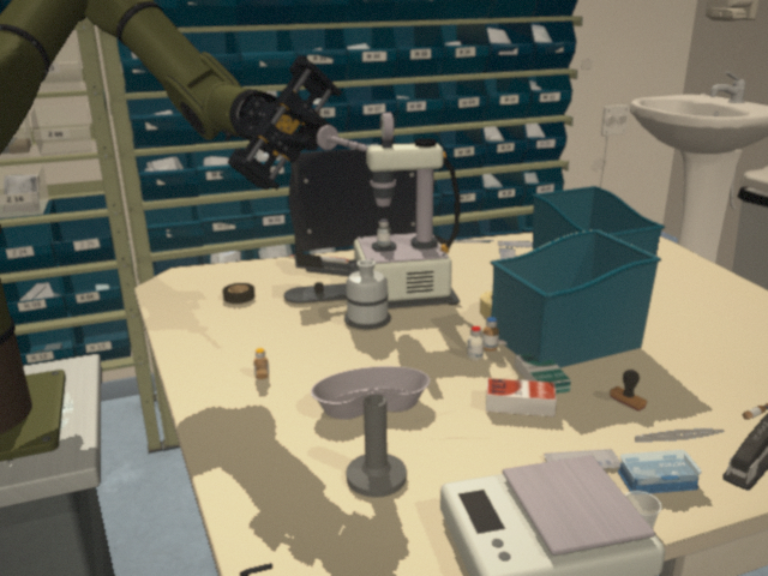

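The side view shows the rod held nearly level, collar at (324,135) and tip at (366,149) in the 1.2x picture. The vials and carton are undisturbed. I check the tilt more precisely.

```bash
cat >> h.py <<'E'
def rod():
    from scipy.optimize import least_squares
    s=r.get_state();p=np.array(s["tool_pos"]);Q=R.from_quat(s["eef_rot"]);obs={}
    for n in("side","top"):
        r.snapshot(n);d=r.silhouettes(n,"dipstick")[0]["pixels"]
        a,b=proj(n,[p+Q.apply([0,0,.053]),p+Q.apply([0,0,.112])])
        u=np.arange(int(np.ceil(a[0])),int(b[0]));vv=[np.nonzero(d[:,x])[0] for x in u]
        print(n,[(int(x),round(float(y.mean()),1),len(y)) for x,y in zip(u,vv) if len(y)][::6])
        k=[i for i,y in enumerate(vv) if len(y)];obs[n]=np.polyfit(u[k],[vv[i].mean() for i in k],1)
        obs[n]=(obs[n],u[0],u[-1],np.nonzero(d)[1].max())
    def res(w):
        D=Q*R.from_rotvec([w[0],w[1],0]);o=p+np.array(w[2:5]);e=[]
        for n,(c,u0,u1,um) in obs.items():
            P=proj(n,[o+D.apply([0,0,t]) for t in(.05,.07,.09,.11)]);e+=list(np.polyval(c,P[:,0])-P[:,1])
        return np.array(e+[300*w[2],300*w[3],300*w[4]])
    o=least_squares(res,np.zeros(5));w=o.x;D=Q*R.from_rotvec([w[0],w[1],0]);d=D.apply([0,0,1])
    print("tilt",w.round(4),"dir",d.round(4),"elev deg",np.degrees(np.arcsin(d[2])).round(2),"tip",(p+D.apply([0,0,.1235])).round(4),"res",np.abs(o.fun).max().round(2))
    print("tip u seen",{n:int(x[3]) for n,x in obs.items()},[proj(n,[p+D.apply([0,0,.1235])]).round(1).tolist() for n in obs])
E
python3 -c "
from h import *
rod()"
```

```text
side [(279, 114.0, 15), (285, 118.0, 5), (291, 120.0, 5), (297, 121.5, 6)]
top [(361, 291.0, 5), (367, 289.0, 5), (373, 287.0, 7), (379, 285.0, 7), (385, 283.0, 7), (391, 281.0, 7), (397, 279.0, 7), (403, 277.0, 7)]
tilt [ 0.0342  0.0483  0.0026  0.0008 -0.0003] dir [ 0.3113 -0.9484 -0.0594] elev deg -3.41 tip [ 0.5182 -0.1419  0.3608] res 0.79
tip u seen {'side': 306, 'top': 414} [[[305.5, 126.0]], [[414.5, 275.1]]]
```

Call:
play_rows(translation=[[0.0198,-0.0218,0],[0.0198,-0.0218,0],[0.0198,-0.0218,0],[0.0198,-0.0218,0],[0,0,0],[0,0,0],[0,0,0]], delta_rot=[[0,0,0],[0,0,0],[0,0,0],[0,0,0],[0,0,0],[0,0,0],[0,0,0]], grip=[-1,-1,-1,-1,-1,-1,-1])

```text
clock: 25.92
tool_pos: [0.4782, -0.0251, 0.2513]
eef_rot: [0.611, 0.356, -0.156, 0.69]
contact_force: [-0.3, -0.2, -0.9]
opening: 0.181
finger_force: 30.0
```

```bash
sed -i 's/if len(y)\];obs/if 2<len(y)<9];obs/; s/a,b=proj(n,\[p+Q.apply(\[0,0,.053\])/a,b=proj(n,[p+Q.apply([0,0,.062])/' h.py; python3 -c "
from h import *
st();rod();rod()"
```

```text
{'clock': 25.925, 'q': [-1.1765, 1.3863, 0.858, 2.1621, 0.9172, 0.7272, -2.0995], 'tool_pos': [0.4782, -0.0251, 0.2513], 'eef_rot': [0.6109, 0.3557, -0.1558, 0.69], 'contact_force': [-0.317, -0.2264, -0.8826], 'moment': [1.0041, 0.4005, -0.0306], 'opening': 0.181, 'finger_force': 29.9993}
tool axes(cols) [[0.698, 0.649, 0.301], [0.22, 0.205, -0.954], [-0.681, 0.732, 0.001]]
side [(284, 188.0, 7), (290, 191.5, 4), (296, 194.5, 4)]
top [(363, 291.5, 4), (369, 289.5, 4), (375, 287.5, 6), (381, 285.5, 6), (387, 283.5, 6), (393, 281.0, 5)]
tilt [ 0.0211  0.0467  0.0022  0.0007 -0.0013] dir [ 0.3191 -0.9466 -0.0466] elev deg -2.67 tip [ 0.5176 -0.142   0.2456] res 0.65
tip u seen {'side': 306, 'top': 400} [[[306.7, 199.9]], [[401.2, 279.7]]]
side [(284, 188.5, 8), (290, 192.5, 4), (296, 195.5, 4)]
top [(363, 291.0, 5), (369, 289.0, 5), (375, 287.5, 6), (381, 286.0, 7), (387, 283.5, 6), (393, 281.5, 6)]
tilt [ 0.026   0.0428  0.0026  0.0008 -0.0016] dir [ 0.3135 -0.9484 -0.0481] elev deg -2.76 tip [ 0.5169 -0.1421  0.2445] res 0.79
tip u seen {'side': 305, 'top': 400} [[[306.4, 200.6]], [[401.1, 280.2]]]
```

Call:
play_rows(translation=[[0,0,0],[0,0,0],[0,0,0]], delta_rot=[[-1.97,-1.84,0],[0,0,0],[0,0,0]], grip=[-1,-1,-1])

```text
clock: 26.7
tool_pos: [0.4782, -0.025, 0.2498]
eef_rot: [0.596, 0.348, -0.16, 0.706]
contact_force: [-1.1, 0.6, -0.2]
opening: 0.186
finger_force: 30.0
```

Run:
```python
from h import *
st();rod();rod()
s=r.snapshot("side");t=r.snapshot("top")
cv2.imwrite("pics/f.png",np.hstack([cv2.resize(s[140:440,200:500],None,fx=1.33,fy=1.33),cv2.resize(t[150:450,140:440],None,fx=1.33,fy=1.33)]))
```

```text
{'clock': 26.7, 'q': [-1.1806, 1.4264, 0.86, 2.1526, 0.9102, 0.749, -2.111], 'tool_pos': [0.4782, -0.025, 0.2498], 'eef_rot': [0.5956, 0.348, -0.16, 0.706], 'contact_force': [-1.0859, 0.5773, -0.1784], 'moment': [0.965, 0.4644, -0.0373], 'opening': 0.1861, 'finger_force': 29.9994}
tool axes(cols) [[0.707, 0.641, 0.301], [0.189, 0.239, -0.952], [-0.682, 0.73, 0.048]]
side [(284, 188.5, 6), (290, 190.5, 4), (296, 193.0, 5)]
top [(363, 291.5, 4), (369, 289.0, 5), (375, 287.5, 6), (381, 285.0, 7), (387, 283.5, 6), (393, 281.5, 6)]
tilt [ 0.0133  0.0401  0.0023  0.0006 -0.0024] dir [ 0.3204 -0.9472  0.0111] elev deg 0.64 tip [ 0.5178 -0.142   0.2512] res 0.73
tip u seen {'side': 306, 'top': 400} [[[306.8, 196.5]], [[401.7, 279.4]]]
side [(284, 188.0, 7), (290, 191.0, 5), (296, 193.0, 5)]
top [(363, 291.5, 6), (369, 289.5, 6), (375, 287.5, 6), (381, 285.5, 6), (387, 283.5, 6), (393, 281.5, 6)]
tilt [ 0.0127  0.0412  0.0019  0.0005 -0.0022] dir [ 0.3213 -0.9469  0.01  ] elev deg 0.58 tip [ 0.5179 -0.1419  0.2513] res 0.67
tip u seen {'side': 305, 'top': 401} [[[306.8, 196.4]], [[401.7, 279.4]]]
```

View pics/f.png

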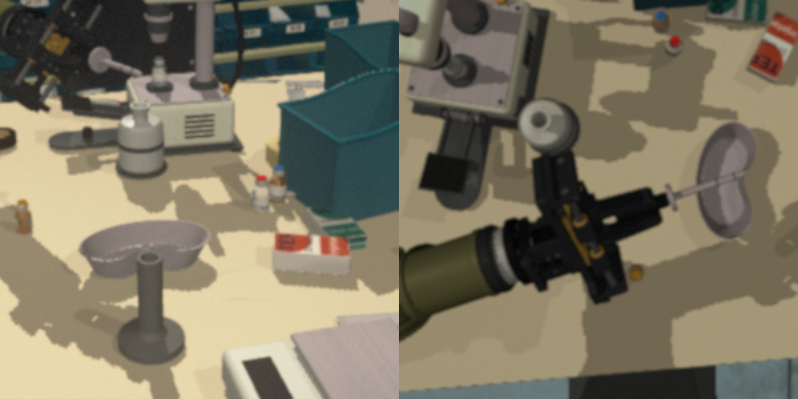

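The rod is level to about 0.5°, its tip is over the middle of the dish, the treadle is back up, and nothing else has moved. Handing in.

```bash
python3 -c "
from h import *
print(r.finish_job())"
```

```text
the job is handed in; nothing more can be done
None
```

The job is handed in, with no verdict returned: I pushed the treadle to its stop and released it, seated the dipstick in the filler tube and drew it straight out, and it ended gripped about level (0.6° measured) with its tip over the middle of the dish, with the vials and carton looking undisturbed in the pictures.

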